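# Lock the resin-vat hold-down with the linchpin

### The arm

A 6-joint arm with a two-finger parallel gripper is mounted at the origin on the work surface. World frame = base frame: x ahead of the robot, y to its left, z up, the work surface at z = 0. Lengths are in m, angles in rad, forces in N, time in s.
With the tool pointing down it reaches from about 0.25 to 0.725 m from the base axis. Payload 4 kg.
Tool frame: the origin (TCP) lies on the centre line of the jaws, within the pads' length; the fingertips stand 11 mm ahead of it and the grasp point (between the pads) lies 8 mm behind it; z points along the fingers, y is the direction in which the jaws open and shut (so a half turn about z gives the same grasp; the last joint's range is limited). The gripper opens to 85 mm and grips with 20 to 120 N. Pads are 22 mm wide; open, the fingers measure 114 mm over their backs; the gripper's body (76 mm by 85 mm) begins 54 mm behind the grasp point. The pads swing forward as they close: fully open they stand 13 mm farther back than shut.
Start: joints at [1.324, 0.241, 0.005, 1.335, 0, 1.571], TCP at [0.122, 0.485, 0.242] pointing down, gripper open.
Joint ranges: [-2.72, 2.72], [-1.05, 1.87], [-1.09, 1.28], [-1.99, 2.15], [-1.42, 1.44], [-3.14, 3.14]. Speed limits (rad/s): [2.79, 2.79, 3.14, 3.14, 3.14, 3.14].

### API

Orientations are given as [roll, pitch, yaw] about the fixed x, y, z axes, in that order (R = Rz(yaw) Ry(pitch) Rx(roll)).
In Python, from station import * gives the robot as it stands. The module is installed in compiled form; this text tells all that it offers.
- The arm moves only by the tool apply_moves, never from a script. Its argument "targets" is a list of rows, each a list of 7 numbers: the shift along the tool's x, y, z in mm, then the turn, a rotation vector about the tool's x, y, z in degrees, then the closure, from 0 (fully open) to 1 (shut). In form: [[tx, ty, tz, wx, wy, wz, fingers], ...]. A call has 1 to 20 rows; each row is the pose to reach, as a shift and turn from the pose commanded when the call began, along the tool's axes at that moment; what a row does not reach only later rows make up. A row lasts 1/12 s, in which the tool goes at most 41.7 mm and 7.16 degrees, less where a joint would pass 70% of its speed; a pose out of reach is approached as far as the arm can. A call with a gripper value outside its range is refused whole. The fingers move at their own pace and stop on an object; the grip force is fixed at half the most. Time passes only in rows, so rows that repeat a pose let the fingers close. It gives the time, the measured TCP pose, the force and the opening at its end, in the units of the state.
- sense(): the state, without advancing time (a new reading comes with each control period).
- read_camera(name): name is "scene" or "top" or "wrist"; returns a dict with "image" (384x512x3 uint8, blue, green, red), "fx", "fy", "cx", "cy" (pixels), "dist" ([k1, k2, p1, p2, k3] as OpenCV has them; the pictures are not rectified), "pose" (4x4, takes a point from camera to world coordinates); the wrist camera has in their place "tool_from_camera" (4x4, takes a point from camera to tool coordinates, whose origin is the TCP and whose axes are the flange's). Camera axes: x right, y down, z forward; pixel columns grow to the right and rows downward; lengths in m; the calibration is good to about 2 mm. A picture is of the moment at which its call begins: read the wrist's pose just before it. There is no depth.
- job_done(): hands the job in, once; it reports no verdict.
The state is a dict: "time_s": time; "q": joint angles; "joint_velocities": joint speeds; "joint_torque": joint torques, N m; "ee_pos": TCP position; "eef_rot": TCP orientation; "contact_force": force on the tool from outside, world axes, zero at the start; "ft_torque": the same for the moment, N m; "finger_gap": finger opening in m.
Only numpy, scipy, OpenCV 4.12 (cv2) and the standard library are available. Lean on these libraries where they do the work, as an engineer would, in place of code of your own. Each camera call takes 0.05 s, during which the arm holds its last target.

### The job

The strap over the covered resin vat has to be locked down for transport. Take the linchpin from the bench and push it through the two cheeks and the strap's upright end between them, from the side with the ledge, until its shoulder is home against the cheek and its head sits upright on the ledge; then swing its sprung ring up and over so that it snaps down over the pin's far end, and let go. Do not move the bottle, the cup or the scraper.

Things in the scene. Friction and masses are not known exactly. Their poses are not given: they have to be found in the camera images.
- linchpin: Loose dark steel linchpin (about 310 g with ring), standing on its head's flat underside, shank level along its own +y, z up. Origin: level of the underside, below the shoulder face. Pin axis 16 mm above it. Bright round shank 14 mm diameter, y 0 to 66 mm, last 8 mm tapering to 7 mm. Collar 26 mm diameter, y -10 to 0; its front face is the shoulder.
- pin_grip (a point): place to grip the linchpin: centre of its flat-sided head, 26 mm behind the shoulder and 27 mm above the underside; axes of the linchpin. The head is 24 mm wide (x; grip these sides), 42 mm long (y -52 to -10), 36 mm tall (z 0 to 36). The ring's hinge is 20 mm further back.
- pin_shoulder (a point): centre of the shoulder face, on the pin axis, 16 mm above the head's underside; axes of the linchpin.
- pin_tip (a point): end of the shank on the pin axis, 66 mm ahead (+y) of pin_shoulder.
- ring_hinge (a point): centre of the ring's hinge, on the pin axis 46 mm behind the shoulder; the hinge line runs along the linchpin's x axis. Axes of the linchpin.
- ring (a joint): sprung ring's angle, rad. 0 = open (the start): it trails behind the head, rising 18 degrees. Grows as it swings up and over: 1.26 upright, 2.83 level along the shank, 2.90 locked (stop), bar past the pin's end, 9 mm below the axis. A light spring urges it shut, too weak to lift it from open; raised past about 0.9 rad it snaps over by itself. Lifting takes under 1 N at the bar.
- ring_bar (a point): middle of the ring's cross bar, 120 mm from the hinge. The ring is a D-shaped bail of 6 mm dark steel wire, 56 mm wide between wire centres; the cross bar has a sleeve 10 mm diameter, 32 mm long, parallel to the linchpin's x axis, to pinch or hook. When open it lies 114 mm behind and 37 mm above the hinge.
- cradle: Grey base plate 235 x 195 mm, 8 mm thick, fixed to the bench. Origin on the bench straight below hole_mouth; +y = the way the pin goes in, z up. At x = 0 stand two aluminium cheeks, 30 mm wide, 14 mm thick (y 0 to 14 and 32 to 46 mm), tops 90 mm high, with the strap's upright end (12 mm thick, 26 mm wide) between them.
- hole_mouth (a point): centre of the hole at the outer face of the first cheek, where the pin enters, 70 mm above the bench; axes of the cradle (+y into the hole). Level hole, 19 mm diameter in the cheeks, 21 mm in the strap end. pin_shoulder comes here (2 mm lower once let go).
- tip_home (a point): where pin_tip comes when the pin is home: 66 mm further along +y than hole_mouth, 20 mm beyond the second cheek.
- ledge_top (a point): middle of the top of the ledge before the first cheek, 52 mm above the bench, 20 mm wide (x), 48 mm long (y -50 to -2 mm in the cradle). The head's flat underside comes to rest on it, 2 mm below its level with the pin centred in the hole.
- vat_cover (a point): middle of the black cover of the steel vat on the cradle's +x side, 44 mm above the bench; it spans x 37 to 183 mm, y -65 to 111 mm in the cradle. A 12 mm wide strap crosses it, top 49 mm above the bench.
- bottle: white bottle, 64 mm diameter, 170 mm tall, bystander; origin under its centre.
- cup: clear cup, 72 mm diameter, 85 mm tall, bystander; origin under its centre.
- scraper: scraper with a handle, 200 mm long, lying flat, bystander; origin under its middle.

How it is judged:
On the way, in this order (a step that is already met when the one before it is completed fails the run):
1. the pin is through both cheeks and home, head upright, ring still open (distance between pin_shoulder and hole_mouth below 0.008 m and distance between pin_tip and tip_home below 0.01 m and angle between linchpin's own z axis and vertical below 0.2 rad and value of joint ring below 1 rad), for 0.2 s.
2. the ring is snapped over the pin's end with the pin home (value of joint ring above 2.8 rad and distance between pin_shoulder and hole_mouth below 0.008 m), for 0.2 s.
At the end, for the whole second after the job is handed in: The pin lies through both cheeks and the strap end, shoulder within 8 mm of its home at the hole mouth and tip within 10 mm of its home, head upright within 0.2 rad, ring swung over the pin end to its stop (joint above 2.8 rad), and the pin at rest (all of step 2 and distance between pin_tip and tip_home below 0.01 m and angle between linchpin's own z axis and vertical below 0.2 rad and linear speed of linchpin below 0.02 m/s); the robot touches nothing.
It fails at once if the bottle is moved by more than 30 mm (distance of bottle from where it was at the start of the episode above 0.03 m).
It fails at once if the cup is moved by more than 30 mm (distance of cup from where it was at the start of the episode above 0.03 m).
It fails at once if the scraper is moved by more than 30 mm (distance of scraper from where it was at the start of the episode above 0.03 m).
It also fails if it takes over 54 s, if anything falls off the work surface, if the arm or the gripper's body presses on something with over 40 N, if the wrist force passes 120 N, or if a joint passes its speed limit or range.

## Working session

There is one attempt and no reset: what is moved stays moved. The work goes in short steps, Python scripts to look and compute and a tool call to move; the robot and the scene stay as the last step left them, time stands still between calls to the robot, and variables do not carry over. Pictures are saved under pics/ and viewed, and the job is handed in when it is done.

Besides the shell and the picture viewer there is one more tool, called after "Request:" in YAML: its name, and indented under it one key for each argument. apply_moves: Moves the arm, as the interface text tells. Its arguments: {"type":"object","properties":{"targets":{"type":"array"}},"required":["targets"]}

```bash
mkdir -p pics; python3 - <<'E'
from station import *
import cv2,numpy as np
s=sense(); print(s)
for n in ["scene","top","wrist"]:
    c=read_camera(n); cv2.imwrite(f"pics/{n}0.png",c["image"])
    print(n,c["fx"],c["fy"],c["cx"],c["cy"],c["dist"]); print(np.round(c.get("pose",c.get("tool_from_camera")),4))
E
```

```text
{'time_s': 0.0, 'q': array([1.32400424e+00, 2.41394917e-01, 3.74927244e-03, 1.33520265e+00,
       7.86546318e-08, 1.57075458e+00]), 'joint_velocities': array([ 2.36884720e-04, -4.07978458e-04,  8.45794945e-04,  2.49404892e-05,
       -2.33695210e-05,  7.29964737e-04]), 'joint_torque': array([ 8.83141984e-04, -3.72319579e+01,  2.52404648e+01,  1.68288045e-02,
        2.94159543e-05, -2.63351005e-06]), 'ee_pos': array([0.12200102, 0.48427018, 0.24143151]), 'eef_rot': array([-3.13954068e+00, -1.64307588e-07,  2.89484231e+00]), 'contact_force': array([ 0.21693102, -0.315608  , -0.31901163]), 'ft_torque': array([ 0.06009749, -0.00977198, -0.0064922 ]), 'finger_gap': 0.08558493478612962}
scene 373.4220546212065 373.4220546212065 259.40428048811765 191.68883623224892 [-0.08431549  0.          0.          0.          0.        ]
[[ 0.7898  0.3952 -0.469   1.1073]
 [ 0.6133 -0.5238  0.5912 -0.7051]
 [-0.012  -0.7546 -0.6561  0.8378]
 [ 0.      0.      0.      1.    ]]
top 389.3363434228151 389.3363434228151 255.2070853290507 187.9072391818021 [0.0073058 0.        0.        0.        0.       ]
[[ 0.0291 -0.9914  0.1273  0.3974]
 [-0.9996 -0.0281  0.0099 -0.0418]
 [-0.0063 -0.1275 -0.9918  1.4372]
 [ 0.      0.      0.      1.    ]]
wrist 322.92885097264696 322.92885097264696 253.4141038993869 194.29568014878433 [-0.08569068  0.          0.          0.          0.        ]
[[-1.000e-04 -9.505e-01 -3.108e-01  7.920e-02]
 [ 1.000e+00  3.000e-04 -1.200e-03  1.100e-03]
 [ 1.200e-03 -3.108e-01  9.505e-01 -1.315e-01]
 [ 0.000e+00  0.000e+00  0.000e+00  1.000e+00]]
```

View pics/scene0.png

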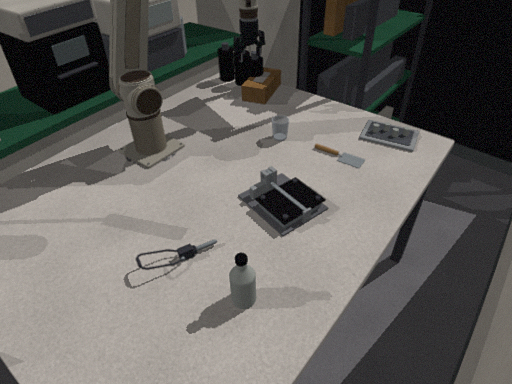

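View pics/top0.png

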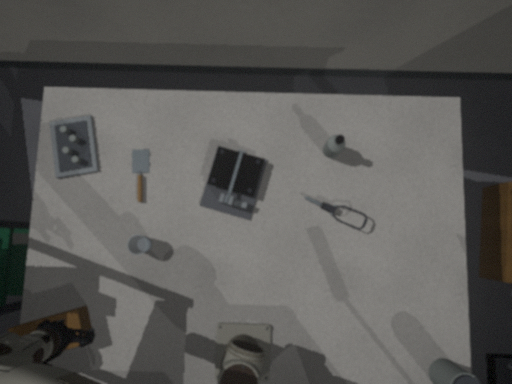

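View pics/wrist0.png

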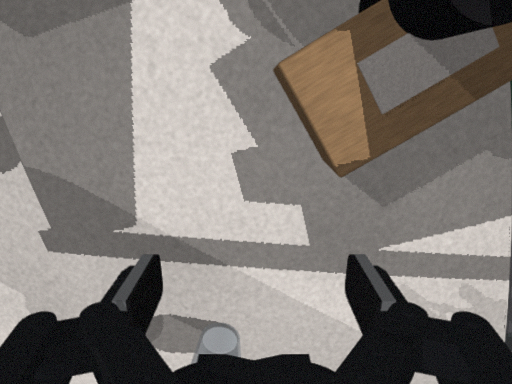

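The scene view has the cradle near (285,200) and the linchpin near (185,252). The top view has the cradle near (235,185), pin tip near (306,194) and ring near (360,220). I'll zoom in on both.

```bash
python3 - <<'E'
import cv2
t=cv2.imread("pics/top0.png");s=cv2.imread("pics/scene0.png")
def z(im,x,y,w,h,k,n): cv2.imwrite(n,cv2.convertScaleAbs(cv2.resize(im[y:y+h,x:x+w],None,fx=k,fy=k,interpolation=cv2.INTER_CUBIC),alpha=1.6))
z(t,190,135,100,75,8,"pics/tc.png"); z(t,290,170,100,75,8,"pics/tp.png")
z(s,230,155,110,80,7,"pics/sc.png"); z(s,125,220,110,80,7,"pics/sp.png")
E
```

```text
(no output)
```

View pics/tc.png

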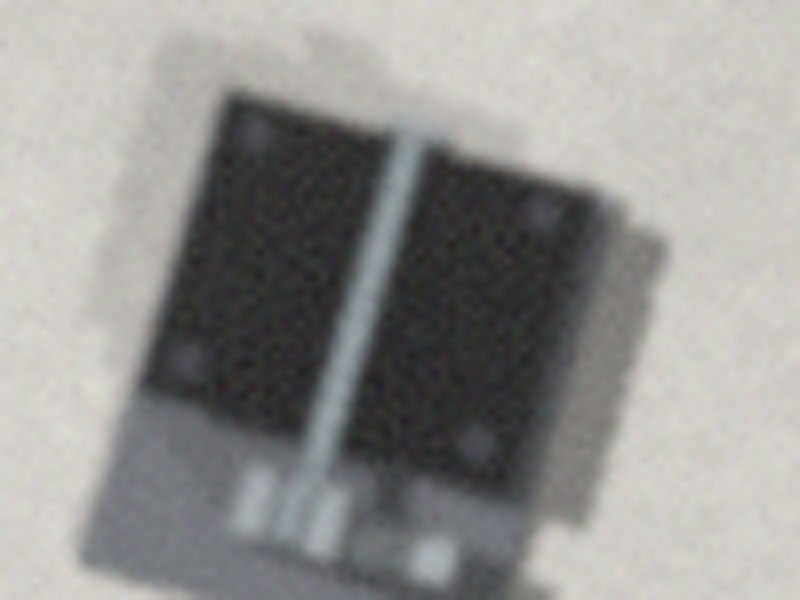

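View pics/tp.png

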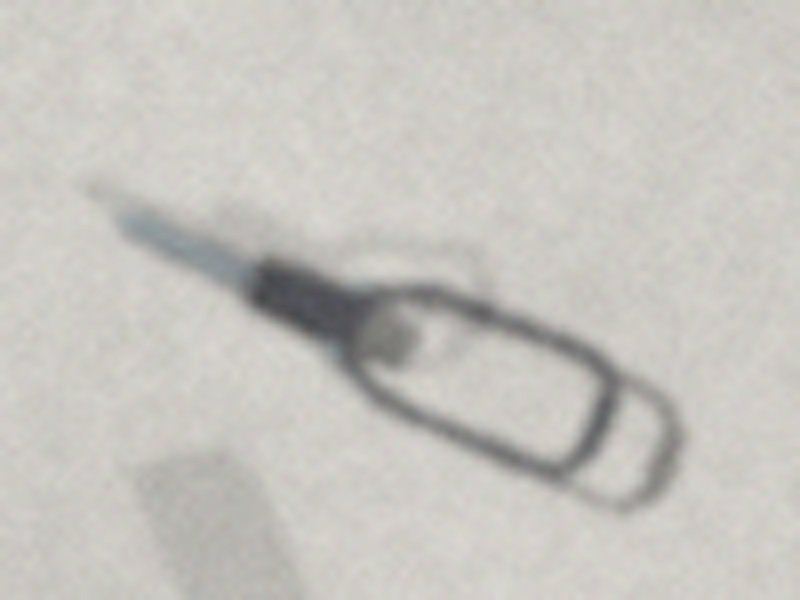

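View pics/sc.png

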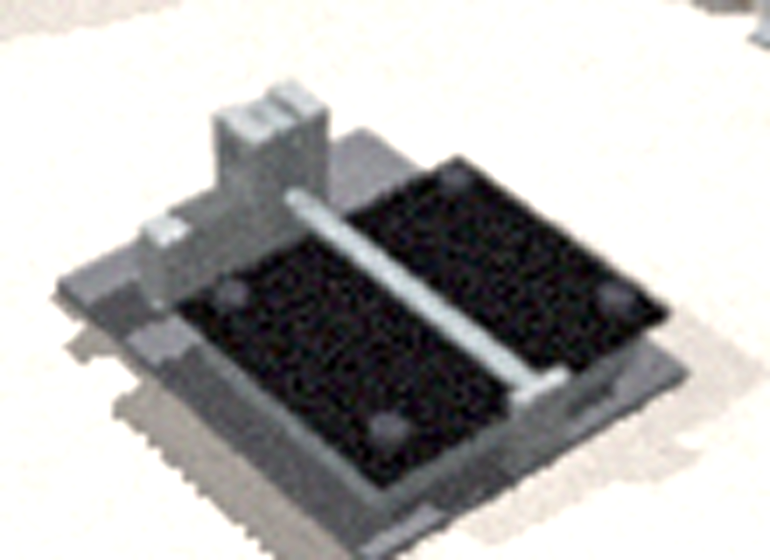

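View pics/sp.png

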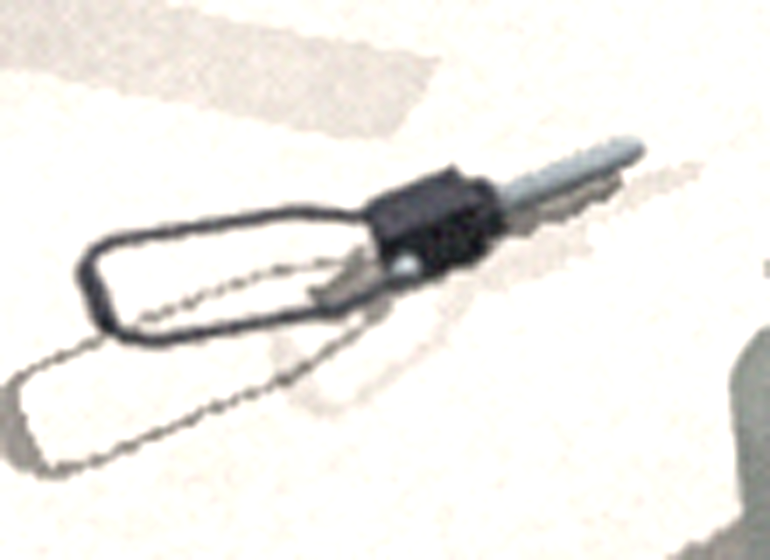

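```bash
cat > h.py <<'E'
import cv2,numpy as np
from scipy.spatial.transform import Rotation as R
def ray(c,uv,pose):
    K=np.array([[c["fx"],0,c["cx"]],[0,c["fy"],c["cy"]],[0,0,1]])
    p=cv2.undistortPoints(np.array([[uv]],float),K,np.array(c["dist"]))[0,0]
    d=pose[:3,:3]@np.array([p[0],p[1],1]); return pose[:3,3],d
def plane(c,uv,z,pose=None):
    o,d=ray(c,uv,c["pose"] if pose is None else pose); return o+d*(z-o[2])/d[2]
def proj(c,P,pose=None):
    pose=c["pose"] if pose is None else pose
    K=np.array([[c["fx"],0,c["cx"]],[0,c["fy"],c["cy"]],[0,0,1]])
    M=np.linalg.inv(pose)
    return cv2.projectPoints(np.atleast_2d(P).astype(float),cv2.Rodrigues(M[:3,:3])[0],M[:3,3],K,np.array(c["dist"]))[0][:,0]
def toolpose(s):
    T=np.eye(4);T[:3,:3]=R.from_euler("xyz",s["eef_rot"]).as_matrix();T[:3,3]=s["ee_pos"];return T
E
python3 - <<'E'
from station import *
from h import *
c=read_camera("top")
tc=lambda x,y:(190+x/8,135+y/8)
tp=lambda x,y:(290+x/8,170+y/8)
for n,uv,z in [("cov_lt",tc(232,98),.044),("cov_rt",tc(600,190),.044),("cov_lb",tc(145,385),.044),("cov_rb",tc(510,492),.044),("strapfar",tc(410,140),.049),("strapnear",tc(312,468),.049),("cheek1",tc(325,520),.09),("cheek2",tc(256,500),.09),("ledge",tc(435,560),.052),
 ("tip",tp(118,222),.016),("headfront",tp(262,280),.03),("headback",tp(355,325),.03),("bar",tp(592,428),.053)]:
    print(n,np.round(plane(c,uv,z),4))
c=read_camera("scene")
print("bottle top",plane(c,(241,258),.17),"bottle base",plane(c,(245,303),0))
E
```

```text
cov_lt [0.7224 0.109  0.044 ]
cov_rt [ 0.6843 -0.0603  0.044 ]
cov_lb [0.5888 0.1429 0.044 ]
cov_rb [ 0.5449 -0.0235  0.044 ]
strapfar [0.704  0.0267 0.049 ]
strapnear [0.5527 0.0656 0.049 ]
cheek1 [0.5255 0.0559 0.09  ]
cheek2 [0.5334 0.0863 0.09  ]
ledge [0.5126 0.009  0.052 ]
tip [ 0.5486 -0.2101  0.016 ]
headfront [ 0.5226 -0.2738  0.03  ]
headback [ 0.5034 -0.3159  0.03  ]
bar [ 0.4592 -0.416   0.053 ]
bottle top [ 0.73726685 -0.30979924  0.17      ] bottle base [ 0.74551757 -0.31581076  0.        ]
```

```bash
cat >> h.py <<'E'
def delta(s,P,yaw,tilt=0):
    """P world mm?? m; yaw deg of tool x; tilt deg about tool y (fingers toward +tool x)"""
    T=toolpose(s)
    Rt=R.from_euler("xyz",[180,0,yaw],degrees=True)*R.from_euler("y",-tilt,degrees=True)
    # fingers dir = Rt z ; tool x stays on ahead side
    d=T[:3,:3].T@(np.array(P)-T[:3,3])*1000
    w=np.degrees((R.from_matrix(T[:3,:3]).inv()*Rt).as_rotvec())
    print("fingers dir",np.round(Rt.as_matrix()[:,2],3)); print("delta",np.round(d,1),np.round(w,1),"dist",np.linalg.norm(d),"rot",np.linalg.norm(w))
E
python3 - <<'E'
from station import *
from h import *
delta(sense(),[.52,.02,.25],75.5)
delta(sense(),[.52,.02,.25],75.5,10)
E
```

```text
fingers dir [ 0. -0. -1.]
delta [-499.3 -353.3   -7.8] [-0.   0.  90.4] dist 611.7470260812757 rot 90.3596820581525
fingers dir [-0.043 -0.168 -0.985]
delta [-499.3 -353.3   -7.8] [ 7.8 -7.8 90.1] dist 611.7470260812757 rot 90.78718587063373
```

Request:
apply_moves:
  targets:
    - [-125,-88,-2,0,0,23,0]
    - [-250,-177,-4,0,0,45,0]
    - [-375,-265,-6,0,0,68,0]
    - [-499,-353,-8,0,0,90,0]
    - [-499,-353,-8,0,0,90,0]
    - [-499,-353,-8,0,0,90,0]
    - [-499,-353,-8,0,0,90,0]
    - [-499,-353,-8,0,0,90,0]
    - [-499,-353,-8,0,0,90,0]
    - [-499,-353,-8,0,0,90,0]
    - [-499,-353,-8,0,0,90,0]
    - [-499,-353,-8,0,0,90,0]
    - [-499,-353,-8,0,0,90,0]
    - [-499,-353,-8,0,0,90,0]
    - [-499,-353,-8,0,0,90,0]
    - [-499,-353,-8,0,0,90,0]
    - [-499,-353,-8,0,0,90,0]
    - [-499,-353,-8,0,0,90,0]
    - [-499,-353,-8,0,0,90,0]
    - [-499,-353,-8,0,0,90,0]

```text
time_s: 1.92
ee_pos: [0.5191, 0.0218, 0.2505]
eef_rot: [-3.141, -0.0, 1.326]
contact_force: [0.1, 0.3, 0.2]
finger_gap: 0.0855
```

```bash
sed -i 's/"y",-tilt/"y",tilt/' h.py; python3 - <<'E'
from station import *
from h import *
import pickle
s=sense(); print(s["time_s"],s["ee_pos"],np.degrees(s["eef_rot"]),s["q"])
c=read_camera("wrist"); pickle.dump((s,c),open("cr.pkl","wb"))
cv2.imwrite("pics/w1.png",cv2.resize(c["image"],(768,576),interpolation=cv2.INTER_CUBIC))
E
```

```text
1.9167 [0.51906536 0.02175359 0.25049368] [-1.79990885e+02 -5.14721130e-03  7.59715767e+01] [4.18108101e-02 2.76282435e-01 7.37380117e-02 1.36837909e+00
 1.31149546e-04 1.85744930e+00]
```

View pics/w1.png

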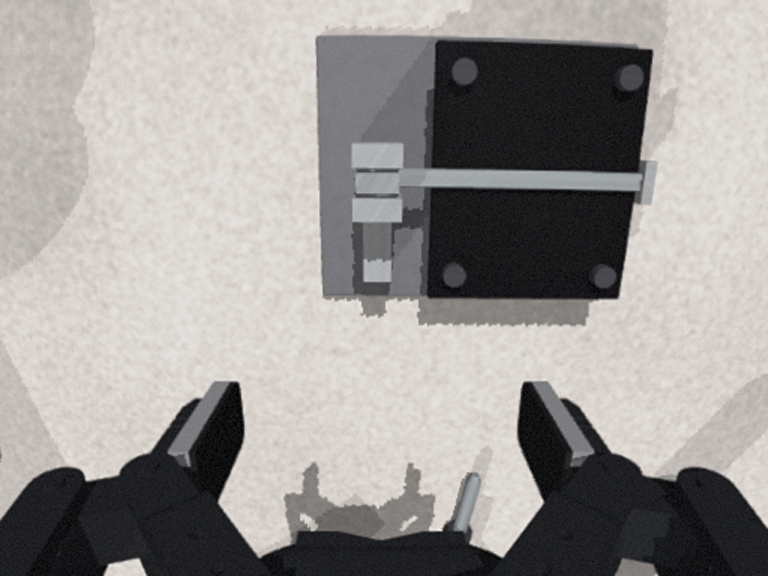

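The wrist view shows the cradle clearly: cheek tops near (378,155) and (377,210), ledge near (377,255), and strap to the right. I'll zoom for the corners.

```bash
python3 - <<'E'
import pickle,cv2
s,c=pickle.load(open("cr.pkl","rb"))
im=c["image"][88:198,205:305]
cv2.imwrite("pics/w1z.png",cv2.convertScaleAbs(cv2.resize(im,None,fx=5.4,fy=5.4,interpolation=cv2.INTER_CUBIC),alpha=1.1))
E
```

```text
(no output)
```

View pics/w1z.png

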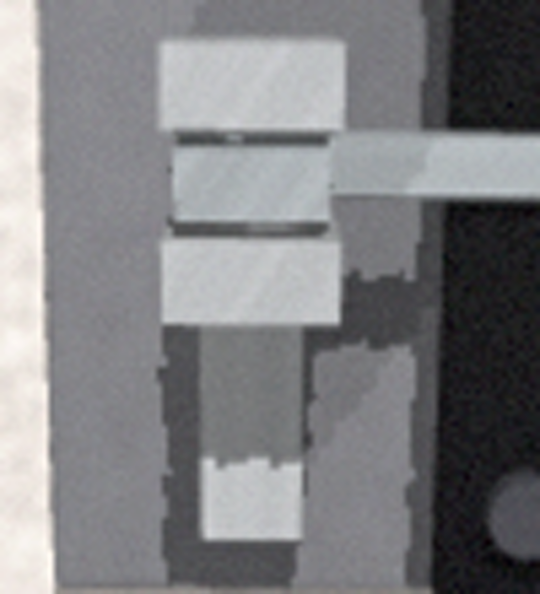

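```bash
python3 - <<'E'
import pickle
from h import *
from scipy.optimize import least_squares
s,c=pickle.load(open("cr.pkl","rb"))
pose=toolpose(s)@c["tool_from_camera"]
pts=[(162,240,-15,14,.09),(340,240,15,14,.09),(340,324.5,15,0,.09),(163,325,-15,0,.09),(160,41,-15,46,.09),(346,41,15,46,.09),(345,132,15,32,.09),(160,131,-15,32,.09),(202,540,-10,-50,.052),(302,540,10,-50,.052)]
# cover corners from the 1.5x picture
cov=[(436,41,37,111,.044),(652,50,183,111,.044),(619,297,183,-65,.044),(429,297,37,-65,.044)]
W=[];L=[]
for x,y,a,b,z in pts:
    W.append(plane(c,(205+(x+.5)/5.4-.5,88+(y+.5)/5.4-.5),z,pose)[:2]);L.append((a/1000,b/1000))
for x,y,a,b,z in cov:
    W.append(plane(c,((x+.5)/1.5-.5,(y+.5)/1.5-.5),z,pose)[:2]);L.append((a/1000,b/1000))
W=np.array(W);L=np.array(L)
def fit(W,L):
    f=lambda p:((np.array([[np.cos(p[2]),-np.sin(p[2])],[np.sin(p[2]),np.cos(p[2])]])@L.T).T+p[:2]-W).ravel()
    r=least_squares(f,[.52,.05,-.25]);return r.x,r.fun.reshape(-1,2)*1000
for a,b in [(0,10),(0,8),(8,10),(10,14),(0,14)]:
    p,f=fit(W[a:b],L[a:b]);print(a,b,np.round(p[:2],4),np.round(np.degrees(p[2]),2));
print(np.round(f,1).tolist())
E
```

```text
0 10 [0.5248 0.051 ] -14.33
0 8 [0.5248 0.0509] -14.33
8 10 [0.5246 0.0513] -14.03
10 14 [0.5245 0.0506] -14.1
0 14 [0.5247 0.051 ] -14.2
[[-0.2, -0.0], [0.2, -0.2], [0.0, 0.0], [-0.1, 0.2], [-0.3, -0.1], [-0.3, -0.1], [-0.2, 0.3], [-0.0, 0.2], [-0.1, -0.3], [0.1, -0.4], [-0.1, 1.5], [1.9, 1.5], [0.5, -1.7], [-1.4, -0.8]]
```

```bash
python3 - <<'E'
from station import *
from h import *
delta(sense(),[.485,-.36,.25],66.5)
E
```

```text
fingers dir [ 0. -0. -1.]
delta [-378.7   59.4    0.5] [ 0.  -0.   9.5] dist 383.28382215365895 rot 9.475338985121983
```

Request:
apply_moves:
  targets:
    - [-100,16,0,0,0,3,0]
    - [-200,32,0,0,0,5,0]
    - [-300,48,0,0,0,7,0]
    - [-379,59,0,0,0,9.5,0]
    - [-379,59,0,0,0,9.5,0]
    - [-379,59,0,0,0,9.5,0]
    - [-379,59,0,0,0,9.5,0]
    - [-379,59,0,0,0,9.5,0]
    - [-379,59,0,0,0,9.5,0]
    - [-379,59,0,0,0,9.5,0]
    - [-379,59,0,0,0,9.5,0]
    - [-379,59,0,0,0,9.5,0]
    - [-379,59,0,0,0,9.5,0]
    - [-379,59,0,0,0,9.5,0]

```text
time_s: 3.13
ee_pos: [0.485, -0.3592, 0.2507]
eef_rot: [3.142, -0.0, 1.161]
contact_force: [-0.2, 0.2, -0.1]
finger_gap: 0.0854
```

```bash
python3 - <<'E'
from station import *
from h import *
import pickle
s=sense(); print(s["time_s"],s["ee_pos"],np.degrees(s["eef_rot"]),s["q"])
c=read_camera("wrist"); pickle.dump((s,c),open("pin.pkl","wb"))
cv2.imwrite("pics/w2.png",cv2.resize(c["image"],(768,576),interpolation=cv2.INTER_CUBIC))
E
```

```text
3.1333 [ 0.4850061  -0.35922361  0.2506721 ] [ 1.79999667e+02 -2.00098358e-02  6.65203962e+01] [-6.37660833e-01  4.49164561e-01  3.25095660e-01  1.44680065e+00
  3.41524617e-04  1.34293187e+00]
```

View pics/w2.png

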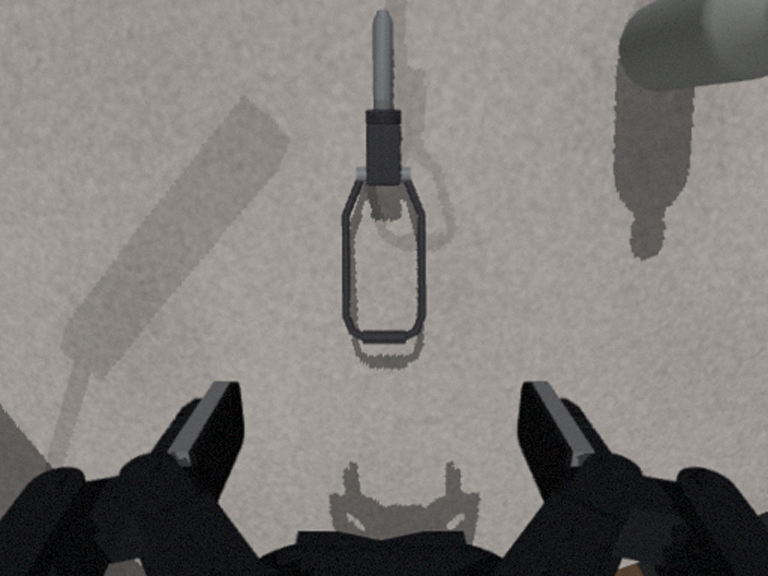

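The whole pin is visible: tip at (383,12), head from (383,120) to (383,185), bar at (384,337). It is nearly aligned with the tool. Zooming in.

```bash
python3 - <<'E'
import pickle,cv2
s,c=pickle.load(open("pin.pkl","rb"))
im=c["image"][0:135,215:295]
cv2.imwrite("pics/w2z.png",cv2.convertScaleAbs(cv2.resize(im,None,fx=4.4,fy=4.4,interpolation=cv2.INTER_CUBIC),alpha=1.8))
E
```

```text
(no output)
```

View pics/w2z.png

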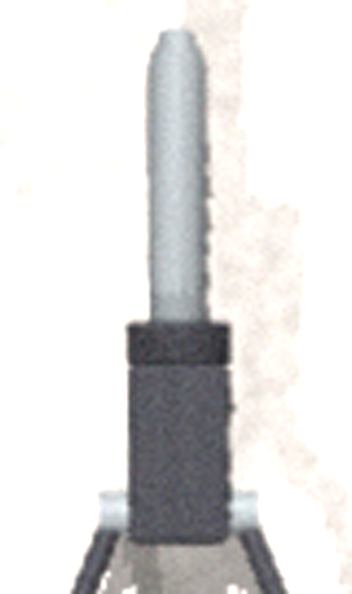

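```bash
python3 - <<'E'
import pickle
from h import *
from scipy.optimize import least_squares
s,c=pickle.load(open("pin.pkl","rb"))
pose=toolpose(s)@c["tool_from_camera"]; print("cam",pose[:3,3])
P=lambda x,y,z:plane(c,(215+(x+.5)/4.4-.5,(y+.5)/4.4-.5),z,pose)[:2]
W=np.array([P(129,543,.036),P(230,543,.036),P(129,366,.036),P(230,366,.036),P(176,30,.016)]);L=np.array([(-12,-52),(12,-52),(-12,-10),(12,-10),(0,66)])/1e3
f=lambda p:((np.array([[np.cos(p[2]),-np.sin(p[2])],[np.sin(p[2]),np.cos(p[2])]])@L.T).T+p[:2]-W).ravel()
r=least_squares(f,[.52,-.25,-.4]);p=r.x;print(p,np.degrees(p[2]),np.round(r.fun*1e3,1))
ax=np.array([-np.sin(p[2]),np.cos(p[2])])
g=p[:2]-.026*ax;print("grip",g, "axis yaw",np.degrees(p[2])+90)
print(plane(c,((384+.5)/1.5-.5,(337+.5)/1.5-.5),.053,pose))
delta(s,[*g,.10],np.degrees(p[2])+90)
delta(s,[*g,.019],np.degrees(p[2])+90)
E
```

```text
cam [ 0.51755624 -0.28519077  0.38222608]
[ 0.52612455 -0.27020643 -0.40302018] -23.09135540275223 [-0.1 -0.6 -0.2 -0.4 -0.1  0.7  0.4  0.6  0.1 -0.2]
grip [ 0.5159274  -0.29412333] axis yaw 66.90864459724777
[ 0.4630027  -0.41759761  0.053     ]
fingers dir [ 0. -0. -1.]
delta [ 72.    2.4 150.7] [ 0.  -0.  -0.4] dist 167.0217235601493 rot 0.38876385553834464
fingers dir [ 0. -0. -1.]
delta [ 71.9   2.4 231.7] [ 0.  -0.  -0.4] dist 242.62344669779463 rot 0.38876385553834464
```

Request:
apply_moves:
  targets:
    - [25,1,50,0,0,0,0]
    - [50,2,90,0,0,-0.4,0]
    - [72,2.4,130,0,0,-0.4,0]
    - [72,2.4,170,0,0,-0.4,0]
    - [72,2.4,200,0,0,-0.4,0]
    - [72,2.4,220,0,0,-0.4,0]
    - [72,2.4,232,0,0,-0.4,0]
    - [72,2.4,232,0,0,-0.4,0]
    - [72,2.4,232,0,0,-0.4,0]
    - [72,2.4,232,0,0,-0.4,0]

```text
time_s: 4.02
ee_pos: [0.5169, -0.2963, 0.0201]
eef_rot: [3.139, 0.0, 1.166]
contact_force: [0.4, -0.2, 0.2]
finger_gap: 0.0855
```

```bash
python3 - <<'E'
from station import *
from h import *
s=sense(); print(s["time_s"],s["ee_pos"],np.degrees(s["eef_rot"]),s["contact_force"])
c=read_camera("wrist")
cv2.imwrite("pics/w3.png",cv2.resize(cv2.convertScaleAbs(c["image"],alpha=1.5),(768,576)))
E
```

```text
4.0167 [ 0.51694526 -0.29633193  0.02005389] [1.79828091e+02 1.77611190e-02 6.68199447e+01] [ 0.41780388 -0.16294134  0.16529668]
```

View pics/w3.png

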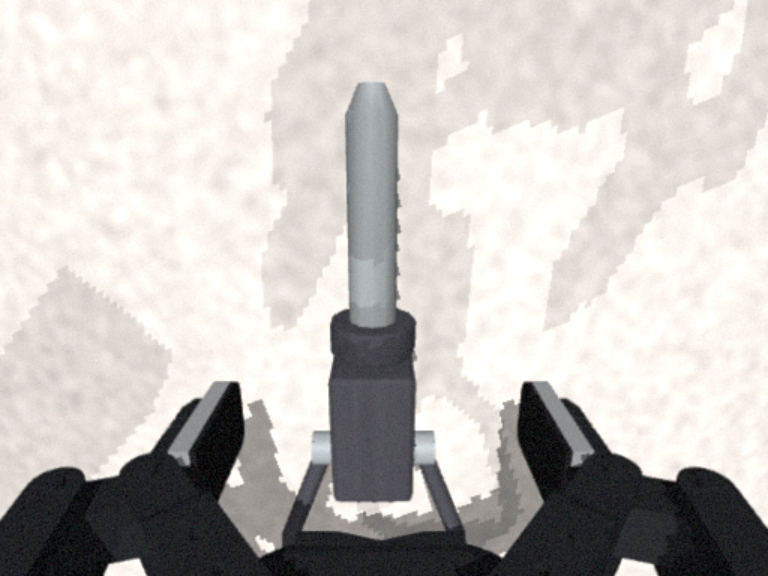

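Request:
apply_moves:
  targets:
    - [0,-1,1,0,0,0,0]
    - [0,-1,1,0,0,0,0]
    - [0,-1,1,0,0,0,0.3]
    - [0,-1,1,0,0,0,0.6]
    - [0,-1,1,0,0,0,1]
    - [0,-1,1,0,0,0,1]
    - [0,-1,1,0,0,0,1]
    - [0,-1,1,0,0,0,1]
    - [0,-1,1,0,0,0,1]
    - [0,-1,1,0,0,0,1]

```text
time_s: 4.9
ee_pos: [0.5148, -0.296, 0.0175]
eef_rot: [3.141, 0.0, 1.165]
contact_force: [0.1, -0.5, 0.3]
finger_gap: 0.0231
```

```bash
python3 - <<'E'
from station import *
from h import *
s=sense(); print(s["time_s"],s["ee_pos"],np.degrees(s["eef_rot"]),s["contact_force"],s["finger_gap"])
E
```

```text
4.9 [ 0.51475158 -0.29604247  0.01746522] [1.79973446e+02 2.57390931e-03 6.67580284e+01] [ 0.06367064 -0.53546028  0.28107388] 0.023073507192409932
```

Request:
apply_moves:
  targets:
    - [0,0,-10,0,0,0,1]
    - [0,0,-30,0,0,0,1]
    - [0,0,-55,0,0,0,1]
    - [0,0,-80,0,0,0,1]
    - [0,0,-105,0,0,0,1]
    - [0,0,-120,0,0,0,1]
    - [0,0,-125,0,0,0,1]
    - [0,0,-125,0,0,0,1]
    - [0,0,-125,0,0,0,1]
    - [0,0,-125,0,0,0,1]

```text
time_s: 5.73
ee_pos: [0.5134, -0.2952, 0.1404]
eef_rot: [-3.138, -0.0, 1.165]
contact_force: [0.4, -0.9, -3.7]
finger_gap: 0.0232
```

```bash
python3 - <<'E'
from station import *
from h import *
import pickle
s=sense(); print(s["time_s"],s["ee_pos"],np.degrees(s["eef_rot"]),s["contact_force"],s["finger_gap"])
c=read_camera("wrist");pickle.dump((s,c),open("held.pkl","wb"))
cv2.imwrite("pics/w4.png",cv2.resize(cv2.convertScaleAbs(c["image"],alpha=1.5),(768,576)))
c=read_camera("scene")
cv2.imwrite("pics/s4.png",cv2.resize(cv2.convertScaleAbs(c["image"][150:310,80:300],alpha=1.3),None,fx=3.5,fy=3.5,interpolation=cv2.INTER_CUBIC))
E
```

```text
5.7333 [ 0.51336841 -0.29524195  0.14044034] [-1.79788138e+02 -2.14465755e-02  6.67592504e+01] [ 0.41744284 -0.93370057 -3.66980862] 0.023222350769848785
```

View pics/w4.png

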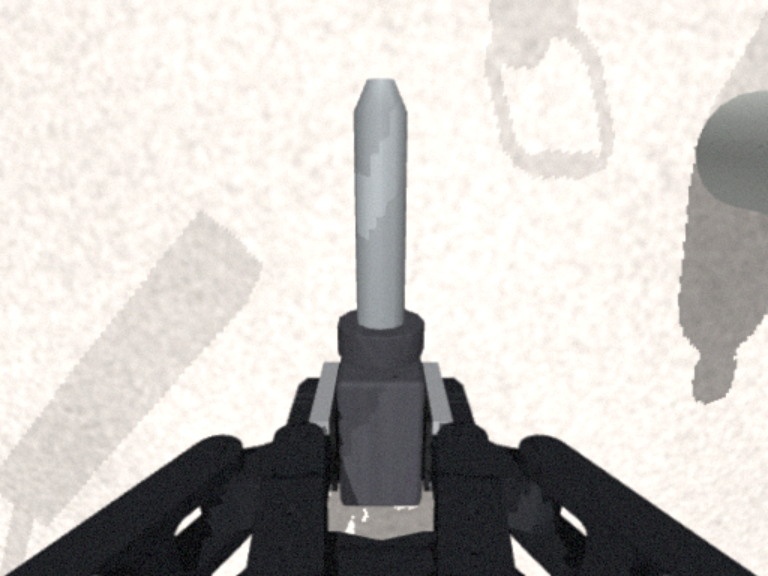

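View pics/s4.png

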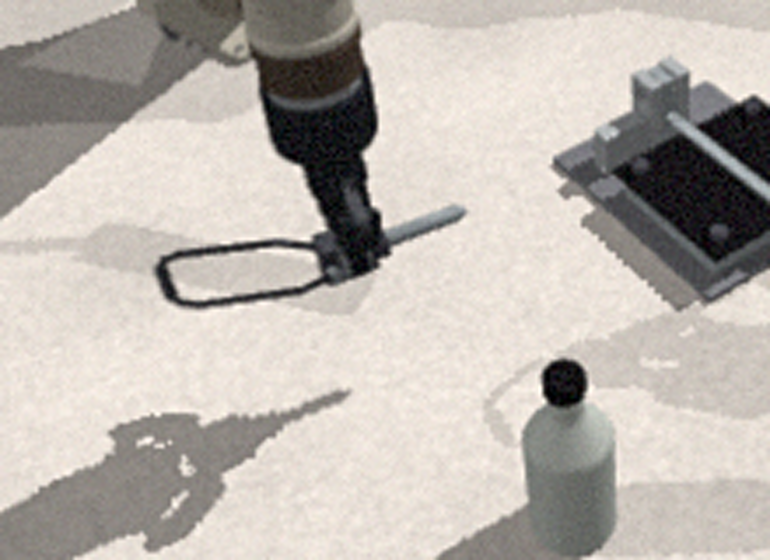

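```bash
python3 - <<'E'
import pickle
from h import *
s,c=pickle.load(open("held.pkl","rb"))
T=c["tool_from_camera"]
U=lambda x,y:((x+.5)/1.5-.5,(y+.5)/1.5-.5)
for n,u,z in [("tip",U(380,79),.0015),("shank base L",U(357,326),.0015),("shank base R",U(404.5,326),.0015),("shank L",U(354,115),.0015),("shank R",U(407,115),.0015),("headback",U(382,505),-.0185),("headfrontL",U(339,378),-.0185),("headfrontR",U(425,378),-.0185)]:
    print(n,np.round(plane(c,u,z,T)*1e3,1))
E
```

```text
tip [94.7  0.3  1.5]
shank base L [26.5 -6.5  1.5]
shank base R [26.5  7.5  1.5]
shank L [85.8 -6.5  1.5]
shank R [85.8  7.3  1.5]
headback [-22.    0.8 -18.5]
headfrontL [ 20.  -10.5 -18.5]
headfrontR [ 20.   12.1 -18.5]
```

```bash
cat >> h.py <<'E'
H=np.array([.5248,.0510]);YA=np.radians(-14.3);A=np.array([-np.sin(YA),np.cos(YA)]);B=np.array([np.cos(YA),np.sin(YA)])
def cr(x,y,z): return np.array([*(H+B*x/1e3+A*y/1e3),z/1e3])
def rel(s):
    d=s["ee_pos"][:2]-H; return np.round(np.array([d@B,d@A,s["ee_pos"][2]])*1e3,2)
E
python3 - <<'E'
from station import *
from h import *
delta(sense(),cr(-.4,-118.5,140),75.7)
E
```

```text
fingers dir [ 0. -0. -1.]
delta [ 205.5 -108.3    0.9] [-0.2 -0.  -8.9] dist 232.30346723478084 rot 8.946310625132101
```

Request:
apply_moves:
  targets:
    - [30,-16,0,0,0,-1,1]
    - [60,-32,0,0,0,-2,1]
    - [90,-48,0,0,0,-4,1]
    - [120,-64,0,0,0,-5,1]
    - [150,-80,0,0,0,-6,1]
    - [175,-93,0,0,0,-7.5,1]
    - [195,-103,0,0,0,-8.5,1]
    - [205,-108,0,0,0,-8.9,1]
    - [205,-108,0,0,0,-8.9,1]
    - [205,-108,0,0,0,-8.9,1]
    - [205,-108,0,0,0,-8.9,1]
    - [205,-108,0,0,0,-8.9,1]

```text
time_s: 6.83
ee_pos: [0.4963, -0.0661, 0.1421]
eef_rot: [-3.141, 0.0, 1.319]
contact_force: [0.1, 1.0, -2.2]
finger_gap: 0.0234
```

```bash
python3 - <<'E'
from station import *
from h import *
s=sense();print(s["time_s"],rel(s),np.degrees(s["eef_rot"]),s["contact_force"])
delta(s,cr(-.4,-118.5,71.5),75.7)
E
```

```text
6.8333 [   1.3  -120.48  142.07] [-1.79990672e+02  2.56468733e-02  7.55572568e+01] [ 0.11761779  0.95054699 -2.21156428]
fingers dir [ 0. -0. -1.]
delta [ 2.  -1.7 70.6] [-0.   0.  -0.1] dist 70.61694282259715 rot 0.14533061303582281
```

Request:
apply_moves:
  targets:
    - [0,0,20,0,0,0,1]
    - [0,0,40,0,0,0,1]
    - [0,0,60,0,0,0,1]
    - [0,0,69,0,0,0,1]
    - [0,0,69,0,0,0,1]
    - [0,0,69,0,0,0,1]
    - [0,0,69,0,0,0,1]
    - [0,0,69,0,0,0,1]
    - [0,0,69,0,0,0,1]
    - [0,0,69,0,0,0,1]

```text
time_s: 7.67
ee_pos: [0.4969, -0.065, 0.0742]
eef_rot: [3.14, -0.0, 1.321]
contact_force: [-0.7, -0.6, -3.5]
finger_gap: 0.0233
```

```bash
python3 - <<'E'
from station import *
from h import *
import pickle
s=sense();print(s["time_s"],rel(s),np.degrees(s["eef_rot"]),s["contact_force"])
delta(s,cr(-.4,-118.5,71.5),75.7)
c=read_camera("wrist");pickle.dump((s,c),open("pre.pkl","wb"))
cv2.imwrite("pics/w5.png",cv2.resize(cv2.convertScaleAbs(c["image"],alpha=1.2),(768,576)))
E
```

```text
7.6667 [   1.64 -119.28   74.21] [ 1.79893199e+02 -1.26522988e-02  7.56612484e+01] [-0.68139442 -0.58872757 -3.45541191]
fingers dir [ 0. -0. -1.]
delta [ 0.8 -2.   2.7] [ 0.1 -0.  -0. ] dist 3.4835974592173815 rot 0.11432068904530934
```

View pics/w5.png

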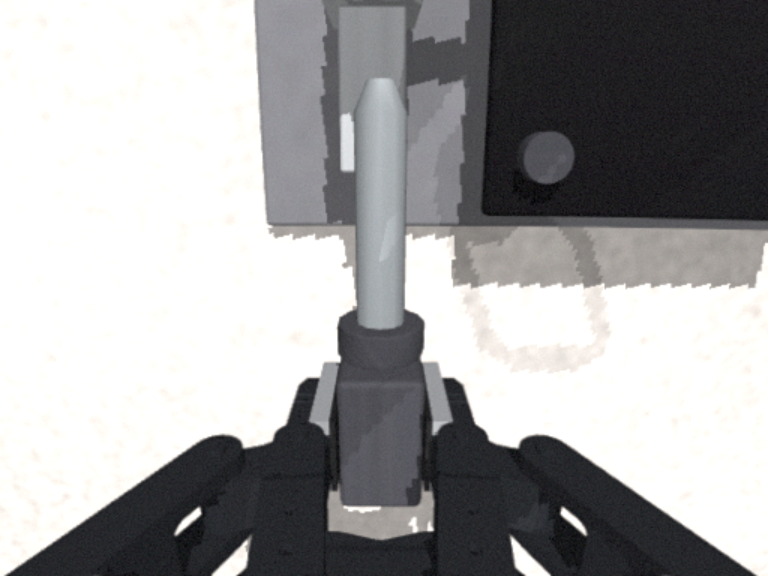

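Request:
apply_moves:
  targets:
    - [0.8,-2,2.7,0.1,0,0,1]
    - [0.8,-2,2.7,0.1,0,0,1]
    - [0.8,-2,2.7,0.1,0,0,1]
    - [0.8,-2,2.7,0.1,0,0,1]
    - [0.8,-2,2.7,0.1,0,0,1]
    - [0.8,-2,2.7,0.1,0,0,1]

```text
time_s: 8.22
ee_pos: [0.4945, -0.0636, 0.0706]
eef_rot: [-3.14, 0.0, 1.321]
contact_force: [0.7, -0.7, -3.0]
finger_gap: 0.0234
```

```bash
python3 - <<'E'
from station import *
from h import *
import pickle
s=sense();print(s["time_s"],rel(s),np.degrees(s["eef_rot"]),s["contact_force"])
delta(s,cr(-.4,-118.5,71.5),75.7)
c=read_camera("wrist");pickle.dump((s,c),open("pre2.pkl","wb"))
pose=toolpose(s)@c["tool_from_camera"]
im=c["image"].copy()
for x in (-10,10): 
    for y in (-50,-2):
        u=proj(c,cr(x,y,52),pose)[0]; cv2.circle(im,(int(round(u[0])),int(round(u[1]))),1,(0,0,255),-1)
for y in (-95,-24): # pin axis
    u=proj(c,cr(0,y,70),pose)[0]; cv2.circle(im,(int(round(u[0])),int(round(u[1]))),1,(0,255,0),-1); print(y,u)
cv2.imwrite("pics/w6.png",cv2.resize(cv2.convertScaleAbs(im[:250,150:350],alpha=1.2),None,fx=3,fy=3,interpolation=cv2.INTER_CUBIC)[:600])
c=read_camera("scene")
cv2.imwrite("pics/s6.png",cv2.resize(cv2.convertScaleAbs(c["image"][140:260,180:340],alpha=1.3),None,fx=5,fy=5,interpolation=cv2.INTER_CUBIC))
E
```

```text
8.2167 [  -1.03 -118.57   70.6 ] [-1.79899542e+02  1.49072657e-03  7.56621615e+01] [ 0.65167204 -0.67447354 -2.98610892]
fingers dir [ 0. -0. -1.]
delta [ 0.1  0.6 -0.9] [-0.1  0.  -0. ] dist 1.1039898659047678 rot 0.1073582008270236
-95 [254.50861103 224.00823448]
-24 [254.5396556   52.27479672]
```

View pics/w6.png

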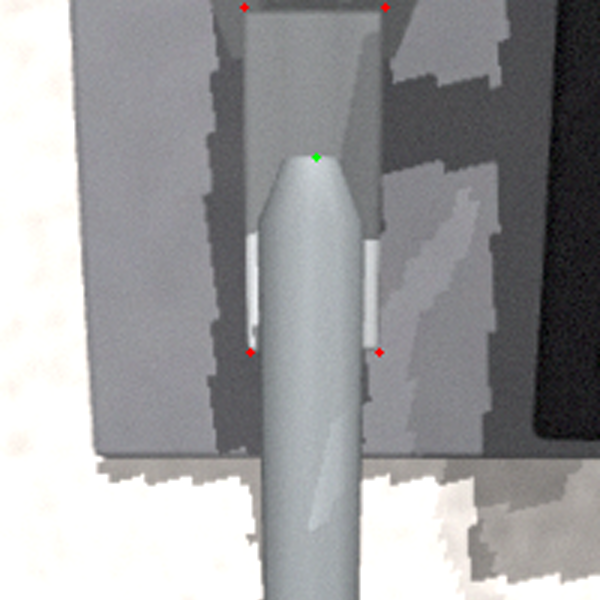

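View pics/s6.png

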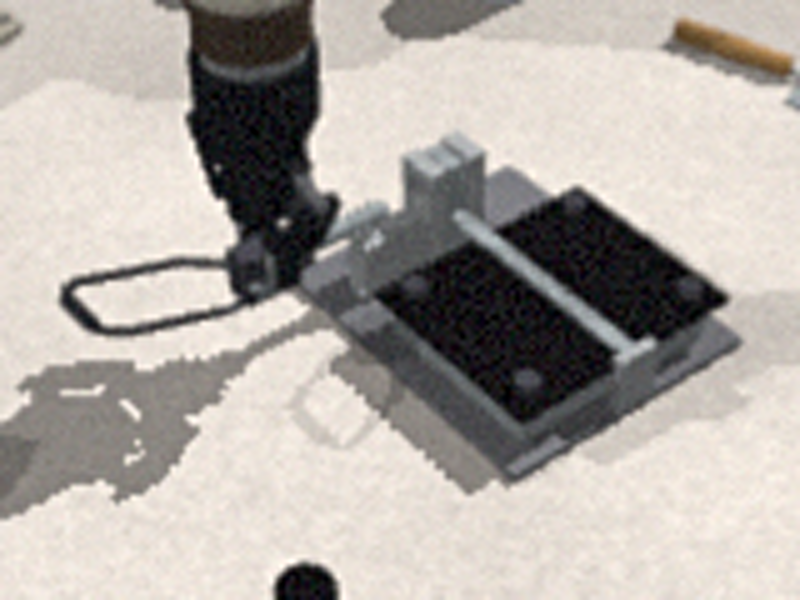

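Request:
apply_moves:
  targets:
    - [0,0.5,-0.7,0,0,0,1]
    - [0,0.5,-0.7,0,0,0,1]
    - [5,0.5,-0.7,0,0,0,1]
    - [10,0.5,-0.7,0,0,0,1]
    - [15,0.5,-0.7,0,0,0,1]
    - [20,0.5,-0.7,0,0,0,1]
    - [25,0.5,-0.7,0,0,0,1]
    - [30,0.5,-0.7,0,0,0,1]
    - [35,0.5,-0.7,0,0,0,1]
    - [40,0.5,-0.7,0,0,0,1]
    - [40,0.5,-0.7,0,0,0,1]
    - [40,0.5,-0.7,0,0,0,1]

```text
time_s: 9.32
ee_pos: [0.5049, -0.0247, 0.0713]
eef_rot: [-3.14, 0.0, 1.321]
contact_force: [-0.5, -0.3, -2.4]
finger_gap: 0.0229
```

```bash
python3 - <<'E'
from station import *
from h import *
s=sense();print(s["time_s"],rel(s),np.degrees(s["eef_rot"]),s["contact_force"],s["finger_gap"])
c=read_camera("wrist")
cv2.imwrite("pics/w7.png",cv2.resize(cv2.convertScaleAbs(c["image"][:250,150:350],alpha=1.2),None,fx=2.4,fy=2.4,interpolation=cv2.INTER_CUBIC))
E
```

```text
9.3167 [ -0.55 -78.27  71.29] [-1.79900952e+02  1.19500948e-02  7.57001980e+01] [-0.54460407 -0.28327486 -2.40158849] 0.02289364264445275
```

View pics/w7.png

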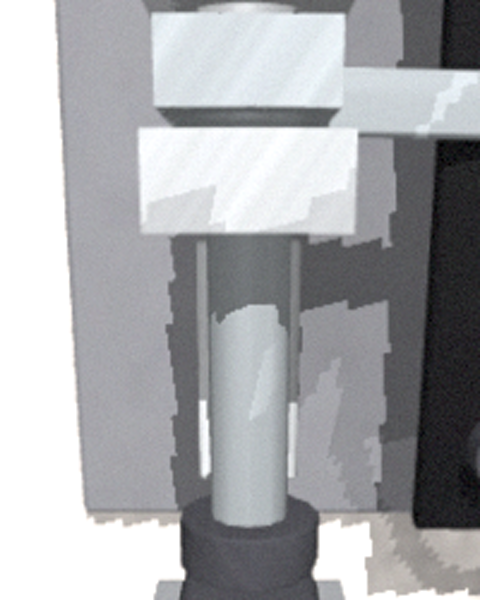

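The tip is 16 mm into the first cheek, centred (shank 249 against cheek 248), with no contact force. Continuing in.

Request:
apply_moves:
  targets:
    - [5,0,0,0,0,0,1]
    - [10,0,0,0,0,0,1]
    - [15,0,0,0,0,0,1]
    - [20,0,0,0,0,0,1]
    - [25,0,0,0,0,0,1]
    - [30,0,0,0,0,0,1]
    - [35,0,0,0,0,0,1]
    - [40,0,0,0,0,0,1]
    - [44,0,0,0,0,0,1]
    - [47,0,0,0,0,0,1]
    - [47,0,0,0,0,0,1]
    - [47,0,0,0,0,0,1]

```text
time_s: 10.37
ee_pos: [0.5165, 0.0206, 0.0713]
eef_rot: [-3.14, 0.0, 1.321]
contact_force: [0.4, -0.0, -2.1]
finger_gap: 0.023
```

```bash
python3 - <<'E'
from station import *
from h import *
s=sense();print(s["time_s"],rel(s),np.degrees(s["eef_rot"]),s["contact_force"],s["finger_gap"])
c=read_camera("wrist")
cv2.imwrite("pics/w8.png",cv2.resize(cv2.convertScaleAbs(c["image"][:250,150:350],alpha=1.2),None,fx=2.4,fy=2.4,interpolation=cv2.INTER_CUBIC))
E
```

```text
10.3667 [ -0.55 -31.48  71.27] [-1.79895727e+02  1.37370154e-02  7.56770064e+01] [ 0.44296676 -0.04595293 -2.09264251] 0.022969370498650235
```

View pics/w8.png

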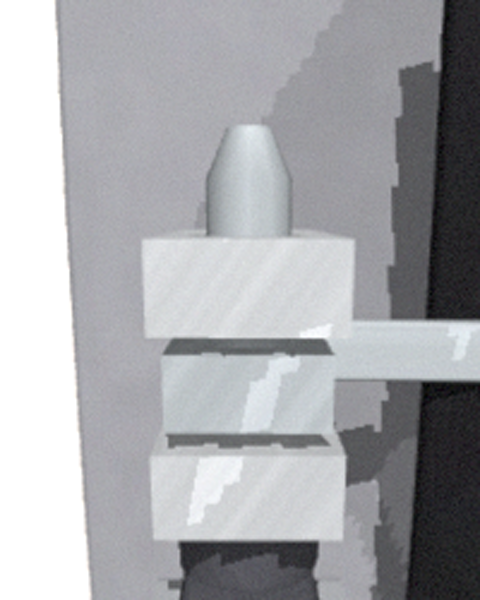

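Through both cheeks, with about 3 mm of travel left. Pushing gently until the shoulder touches.

Request:
apply_moves:
  targets:
    - [1,0,0,0,0,0,1]
    - [2,0,0,0,0,0,1]
    - [3,0,0,0,0,0,1]
    - [3,0,0,0,0,0,1]
    - [3,0,0,0,0,0,1]

```text
time_s: 10.83
ee_pos: [0.5173, 0.0234, 0.0713]
eef_rot: [-3.14, 0.0, 1.32]
contact_force: [0.3, 0.3, -3.5]
finger_gap: 0.0231
```

```bash
python3 - <<'E'
from station import *
from h import *
s=sense();print(s["time_s"],rel(s),s["contact_force"],s["finger_gap"])
E
```

```text
10.8333 [ -0.49 -28.6   71.31] [ 0.2816379   0.28830933 -3.54387247] 0.023063098518469195
```

Request:
apply_moves:
  targets:
    - [0.5,0,0,0,0,0,1]
    - [1,0,0,0,0,0,1]
    - [1.5,0,0,0,0,0,1]
    - [1.5,0,0,0,0,0,1]

```text
time_s: 11.17
ee_pos: [0.5173, 0.0237, 0.0713]
eef_rot: [-3.14, 0.003, 1.32]
contact_force: [-1.2, -4.5, -0.6]
finger_gap: 0.0233
```

```bash
python3 - <<'E'
from station import *
from h import *
s=sense();print(s["time_s"],rel(s),s["contact_force"],s["finger_gap"])
E
```

```text
11.1667 [ -0.52 -28.3   71.35] [-1.15560572 -4.50010706 -0.58370106] 0.023274534789362065
```

Request:
apply_moves:
  targets:
    - [-0.5,0,1,0,0,0,1]
    - [-0.5,0,1.5,0,0,0,1]
    - [-0.5,0,1.5,0,0,0,1]
    - [-0.5,0,1.5,0,0,0,0.6]
    - [-0.5,0,1.5,0,0,0,0.4]
    - [-0.5,0,1.5,0,0,0,0.4]
    - [-0.5,0,1.5,0,0,0,0.4]
    - [-0.5,0,1.5,0,0,0,0.4]
    - [-0.5,0,1.5,0,0,0,0.4]

```text
time_s: 11.92
ee_pos: [0.5177, 0.0247, 0.0699]
eef_rot: [-3.14, -0.0, 1.321]
contact_force: [-0.5, -0.8, -0.3]
finger_gap: 0.0513
```

```bash
python3 - <<'E'
from station import *
from h import *
s=sense();print(s["time_s"],rel(s),s["contact_force"],s["finger_gap"])
c=read_camera("wrist")
cv2.imwrite("pics/w9.png",cv2.resize(cv2.convertScaleAbs(c["image"],alpha=1.3),(768,576)))
c=read_camera("scene")
cv2.imwrite("pics/s9.png",cv2.resize(cv2.convertScaleAbs(c["image"][120:240,180:340],alpha=1.3),None,fx=5,fy=5,interpolation=cv2.INTER_CUBIC))
E
```

```text
11.9167 [ -0.42 -27.26  69.89] [-0.51002277 -0.83649043 -0.28527708] 0.05128686213776845
```

View pics/w9.png

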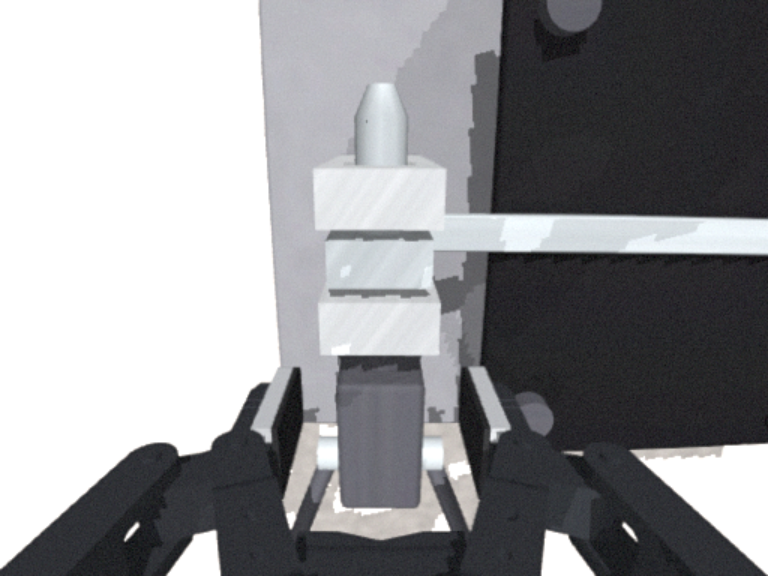

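View pics/s9.png

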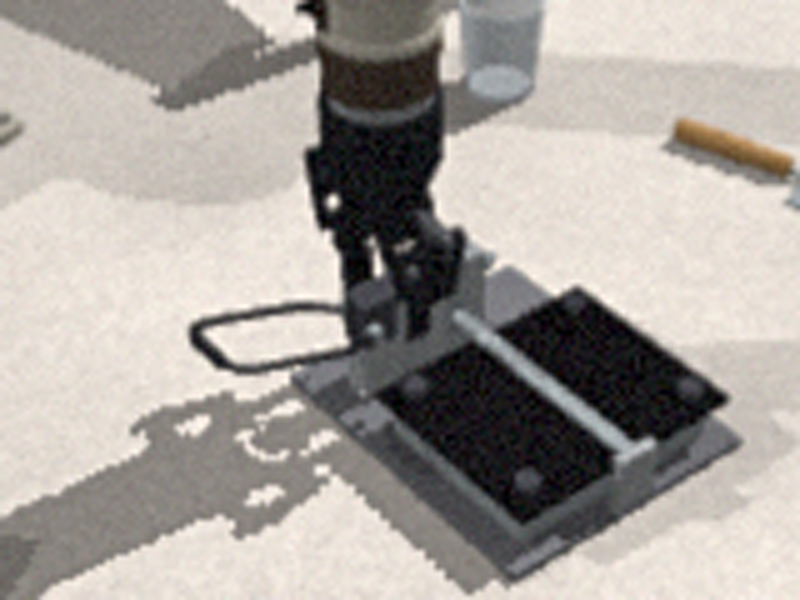

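Pin is home: tip visible beyond the second cheek, shoulder against the first, ring trailing. Retreating upward.

Request:
apply_moves:
  targets:
    - [0,0,-10,0,0,0,0.4]
    - [0,0,-30,0,0,0,0.4]
    - [0,0,-60,0,0,0,0.4]
    - [0,0,-95,0,0,0,0.4]
    - [0,0,-125,0,0,0,0.4]
    - [0,0,-150,0,0,0,0.4]
    - [0,0,-150,0,0,0,1]
    - [0,0,-150,0,0,0,1]

```text
time_s: 12.68
ee_pos: [0.519, 0.0244, 0.2224]
eef_rot: [3.138, -0.002, 1.32]
contact_force: [0.2, -0.3, -0.9]
finger_gap: 0.028
```

```bash
python3 - <<'E'
from station import *
from h import *
s=sense();print(s["time_s"],rel(s),s["contact_force"],s["finger_gap"],s["q"])
delta(s,cr(-.5,-225,230),75.7,40)
E
```

```text
12.6833 [  0.97 -27.22 222.38] [ 0.23134772 -0.29708555 -0.93437528] 0.028008292423040933 [4.66205846e-02 2.85875045e-01 1.31912876e-02 1.29459146e+00
 5.79391766e-04 1.86773354e+00]
fingers dir [ 0.159  0.623 -0.766]
delta [-197.8   -1.3   -7.9] [ 0.2 39.9  0. ] dist 197.93270179898644 rot 39.909719029081515
```

Request:
apply_moves:
  targets:
    - [-33,0,0,0,6,0,1]
    - [-66,0,-1,0,12,0,1]
    - [-99,0,-3,0,18,0,1]
    - [-132,-1,-5,0,25,0,1]
    - [-165,-1,-6,0,32,0,1]
    - [-198,-1,-8,0,40,0,1]
    - [-198,-1,-8,0,40,0,1]
    - [-198,-1,-8,0,40,0,1]
    - [-198,-1,-8,0,40,0,1]
    - [-198,-1,-8,0,40,0,1]

```text
time_s: 13.52
ee_pos: [0.4678, -0.1659, 0.2278]
eef_rot: [-3.139, -0.698, 1.321]
contact_force: [0.4, 1.2, -0.1]
finger_gap: -0.0001
```

```bash
python3 - <<'E'
from station import *
from h import *
import pickle
s=sense();print(s["time_s"],rel(s),s["contact_force"],s["finger_gap"],s["q"])
print("z axis",toolpose(s)[:3,2])
delta(s,cr(-.5,-215,75),75.7,40)
c=read_camera("wrist"); pose=toolpose(s)@c["tool_from_camera"]
im=c["image"].copy()
for P in [cr(0,-160,105),cr(-16,-160,105),cr(16,-160,105),cr(0,-52,88)]:
    u=proj(c,P,pose)[0]; cv2.circle(im,(int(round(u[0])),int(round(u[1]))),2,(0,0,255),-1)
cv2.imwrite("pics/w10.png",cv2.resize(cv2.convertScaleAbs(im,alpha=1.3),(768,576)))
E
```

```text
13.5167 [  -1.66 -224.27  227.81] [ 0.40793628  1.23249485 -0.13643349] -0.00011912326957433825 [-0.68990643  0.45090683  0.07185591  1.53755495  0.6192328   1.01845638]
z axis [ 0.15651374  0.62335224 -0.76611711]
fingers dir [ 0.159  0.623 -0.766]
delta [-91.1   1.5 123. ] [-0.1  0.  -0. ] dist 153.09922734374481 rot 0.13460145380157013
```

View pics/w10.png

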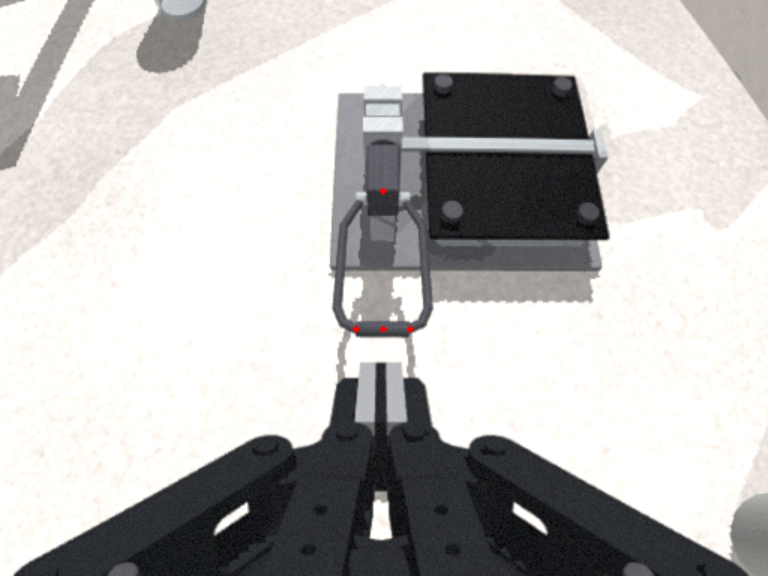

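Request:
apply_moves:
  targets:
    - [-22,0,30,0,0,0,1]
    - [-45,1,60,0,0,0,1]
    - [-67,1,90,0,0,0,1]
    - [-82,1.5,111,0,0,0,1]
    - [-91,1.5,123,0,0,0,1]
    - [-91,1.5,123,0,0,0,1]
    - [-91,1.5,123,0,0,0,1]
    - [-91,1.5,123,0,0,0,1]
    - [-91,1.5,123,0,0,0,1]

```text
time_s: 14.32
ee_pos: [0.4726, -0.1585, 0.0771]
eef_rot: [3.139, -0.696, 1.324]
contact_force: [0.8, -0.4, 0.3]
finger_gap: 0.0003
```

```bash
python3 - <<'E'
from station import *
from h import *
s=sense();print(s["time_s"],rel(s),s["contact_force"],s["q"])
# contact position and arc, as tool-frame shifts from here
r=np.radians
for ph in [18,24,30,36,42,48,54,60,66,72,78,84]:
    bar=np.array([-46-120*np.cos(r(ph)),68+120*np.sin(r(ph))]); t=bar+[-9.1,-14.1]
    d=toolpose(s)[:3,:3].T@(cr(-.5,t[0],t[1])-s["ee_pos"])*1e3; print(ph,np.round(t,1),np.round(d,1))
c=read_camera("scene")
cv2.imwrite("pics/s11.png",cv2.resize(cv2.convertScaleAbs(c["image"][120:240,180:340],alpha=1.3),None,fx=5,fy=5,interpolation=cv2.INTER_CUBIC))
E
```

```text
14.3167 [   1.18 -215.91   77.11] [ 0.80727729 -0.38154001  0.25438057] [-0.67402122  0.5979379  -0.11854395  1.18481585  0.62493594  1.03701405]
18 [-169.2   91. ] [44.7 -1.6 19.3]
24 [-164.7  102.7] [55.7 -1.6 13.2]
30 [-159.   113.9] [67.2 -1.5  8.3]
36 [-152.2  124.4] [79.2 -1.5  4.6]
42 [-144.3  134.2] [91.6 -1.5  2.2]
48 [-135.4  143.1] [104.1  -1.5   1. ]
54 [-125.6  151. ] [116.6  -1.4   1.2]
60 [-115.1  157.8] [129.1  -1.4   2.8]
66 [-103.9  163.5] [141.4  -1.4   5.6]
72 [-92.2 168. ] [153.2  -1.4   9.6]
78 [-80.  171.3] [164.6  -1.4  14.9]
84 [-67.6 173.2] [175.4  -1.3  21.4]
```

View pics/s11.png

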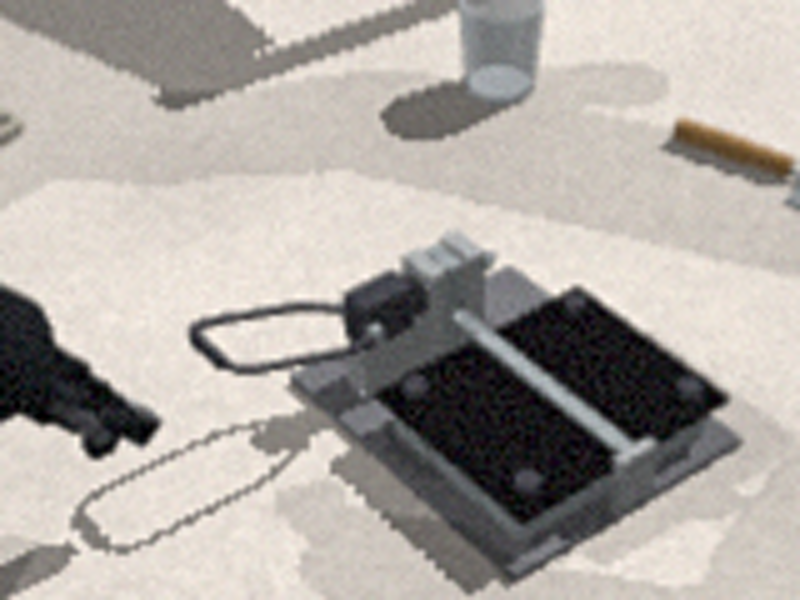

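The pin stays home with its ring open, and the tool sits below and behind the bar. Starting the lift.

Request:
apply_moves:
  targets:
    - [15,-1.5,10,0,0,0,1]
    - [30,-1.5,18,0,0,0,1]
    - [38,-1.5,19,0,0,0,1]
    - [45,-1.5,19,0,0,0,1]
    - [51,-1.5,16,0,0,0,1]
    - [56,-1.5,13,0,0,0,1]
    - [62,-1.5,10,0,0,0,1]
    - [67,-1.5,8,0,0,0,1]
    - [73,-1.5,6,0,0,0,1]
    - [79,-1.5,5,0,0,0,1]
    - [79,-1.5,5,0,0,0,1]

```text
time_s: 15.28
ee_pos: [0.4862, -0.0961, 0.1231]
eef_rot: [-3.141, -0.698, 1.321]
contact_force: [-0.5, 0.3, -0.1]
finger_gap: -0.0004
```

```bash
python3 - <<'E'
from station import *
from h import *
s=sense();print(s["time_s"],rel(s),s["contact_force"],s["q"])
c=read_camera("scene")
cv2.imwrite("pics/s12.png",cv2.resize(cv2.convertScaleAbs(c["image"][120:240,180:340],alpha=1.3),None,fx=5,fy=5,interpolation=cv2.INTER_CUBIC))
r=np.radians
for ph in [36,48,60,66,72,78,84]:
    bar=np.array([-46-120*np.cos(r(ph)),68+120*np.sin(r(ph))]); t=bar+[-9.1,-14.1]
    d=toolpose(s)[:3,:3].T@(cr(-.5,t[0],t[1])-s["ee_pos"])*1e3; print(ph,np.round(t,1),np.round(d,1))
E
```

```text
15.2833 [  -1.06 -152.1   123.11] [-0.51899055  0.29906242 -0.12732673] [-0.56424311  0.48569596 -0.1678504   1.17115714  0.65762079  1.16948046]
36 [-152.2  124.4] [ 0.8  0.6 -1.1]
48 [-135.4  143.1] [25.6  0.5 -4.6]
60 [-115.1  157.8] [50.7  0.5 -2.8]
66 [-103.9  163.5] [62.9  0.5  0. ]
72 [-92.2 168. ] [74.8  0.5  4.1]
78 [-80.  171.3] [86.2  0.5  9.4]
84 [-67.6 173.2] [96.9  0.5 15.9]
```

View pics/s12.png

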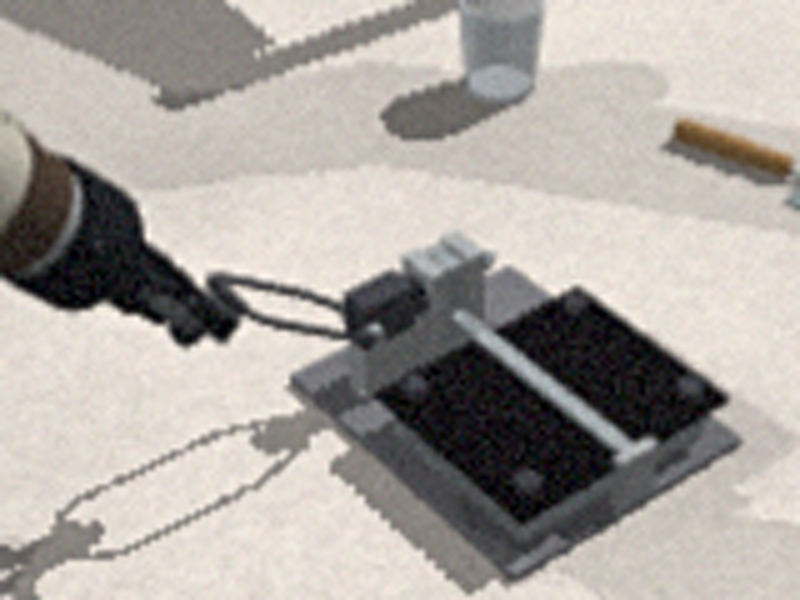

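The ring is lifting on the fingers, with the bar resting on the front of the tips near (225,285). Continuing the arc past the snap angle.

Request:
apply_moves:
  targets:
    - [7,0.5,-2,0,0,0,1]
    - [13,0.5,-4,0,0,0,1]
    - [19,0.5,-4.5,0,0,0,1]
    - [26,0.5,-4.5,0,0,0,1]
    - [32,0.5,-4.5,0,0,0,1]
    - [38,0.5,-4,0,0,0,1]
    - [45,0.5,-3.5,0,0,0,1]
    - [51,0.5,-3,0,0,0,1]
    - [57,0.5,-1.5,0,0,0,1]
    - [63,0.5,0,0,0,0,1]
    - [69,0.5,2,0,0,0,1]
    - [75,0.5,4,0,0,0,1]
    - [81,0.5,7,0,0,0,1]
    - [86,0.5,9,0,0,0,1]
    - [92,0.5,12,0,0,0,1]
    - [92,0.5,12,0,0,0,1]
    - [92,0.5,12,0,0,0,1]

```text
time_s: 16.75
ee_pos: [0.5056, -0.0204, 0.172]
eef_rot: [-3.14, -0.698, 1.32]
contact_force: [-0.7, 1.1, 0.3]
finger_gap: -0.0001
```

```bash
python3 - <<'E'
from station import *
from h import *
s=sense();print(s["time_s"],rel(s),s["contact_force"],s["q"])
c=read_camera("scene")
cv2.imwrite("pics/s13.png",cv2.resize(cv2.convertScaleAbs(c["image"][120:240,180:340],alpha=1.3),None,fx=5,fy=5,interpolation=cv2.INTER_CUBIC))
E
```

```text
16.75 [ -0.99 -73.94 172.04] [-0.7025147   1.11614532  0.25019168] [-0.41532674  0.37667196 -0.18846405  1.14476487  0.68619028  1.35572411]
```

View pics/s13.png

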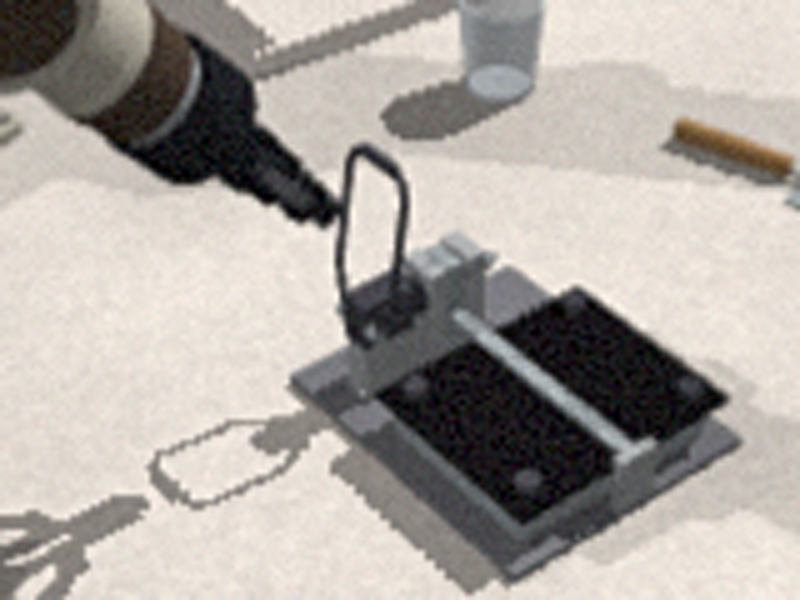

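The ring is near upright and away from the fingers, possibly mid-swing. Holding a few rows to see whether it goes over.

Request:
apply_moves:
  targets:
    - [0,0,0,0,0,0,1]
    - [0,0,0,0,0,0,1]
    - [0,0,0,0,0,0,1]
    - [0,0,0,0,0,0,1]
    - [0,0,0,0,0,0,1]
    - [0,0,0,0,0,0,1]
    - [0,0,0,0,0,0,1]
    - [0,0,0,0,0,0,1]

```text
time_s: 17.47
ee_pos: [0.5056, -0.0208, 0.172]
eef_rot: [-3.139, -0.698, 1.319]
contact_force: [-0.2, 0.2, 0.3]
finger_gap: 0.0
```

```bash
python3 - <<'E'
from station import *
from h import *
s=sense();print(s["time_s"],rel(s),s["contact_force"])
c=read_camera("scene")
cv2.imwrite("pics/s14.png",cv2.resize(cv2.convertScaleAbs(c["image"][120:240,180:340],alpha=1.3),None,fx=5,fy=5,interpolation=cv2.INTER_CUBIC))
E
```

```text
17.4667 [ -0.83 -74.35 171.99] [-0.16539301  0.15736683  0.33384379]
```

View pics/s14.png

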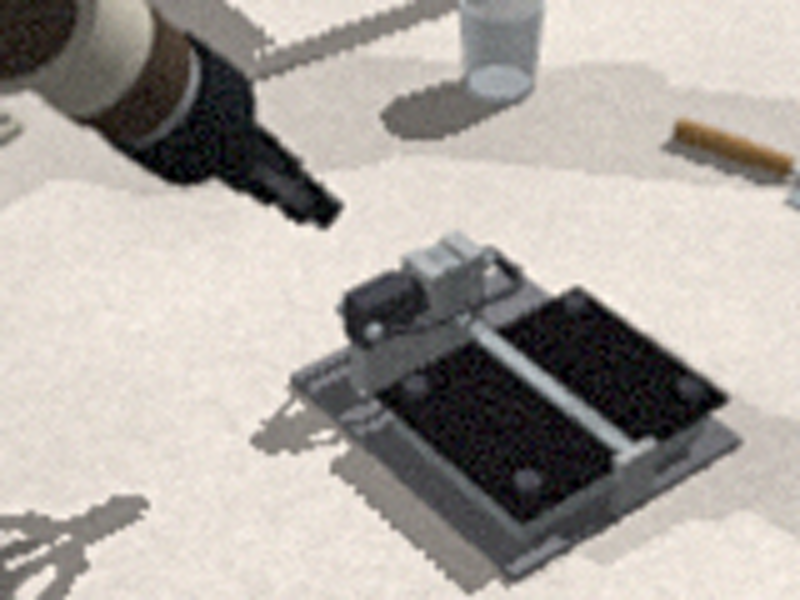

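The ring has gone over, with the bar beyond the far cheek near (510,262). Backing off to check the lock from above.

Request:
apply_moves:
  targets:
    - [0,0,-15,0,0,0,1]
    - [0,0,-35,0,0,0,1]
    - [0,0,-60,0,0,0,1]
    - [0,0,-80,0,0,0,1]
    - [0,0,-80,0,0,0,1]
    - [0,0,-80,0,0,0,1]
    - [0,0,-80,0,0,0,1]

```text
time_s: 18.1
ee_pos: [0.4927, -0.0703, 0.2325]
eef_rot: [-3.138, -0.698, 1.318]
contact_force: [-0.4, 0.8, 0.1]
finger_gap: 0.0
```

```bash
python3 - <<'E'
from station import *
from h import *
s=sense();print(s["time_s"],rel(s),s["contact_force"])
c=read_camera("wrist"); pose=toolpose(s)@c["tool_from_camera"]
im=c["image"].copy()
# predicted bar at ring 2.90 (red) and 2.75 (blue); hinge at -46,68
for ang,col in [(2.90,(0,0,255)),(2.70,(255,0,0))]:
    ph=np.radians(18)+ang
    for x in (-16,16):
        u=proj(c,cr(x,-46-120*np.cos(ph),68+120*np.sin(ph)),pose)[0]; print(ang,u); cv2.circle(im,(int(round(u[0])),int(round(u[1]))),1,col,-1)
for x in(-7,7):
    u=proj(c,cr(x,58,68),pose)[0];cv2.circle(im,(int(round(u[0])),int(round(u[1]))),1,(0,255,0),-1)
im=cv2.convertScaleAbs(im,alpha=1.2)
cv2.imwrite("pics/w15.png",cv2.resize(im[0:150,170:330],None,fx=4,fy=4,interpolation=cv2.INTER_CUBIC))
E
```

```text
18.1 [  -1.14 -125.43  232.52] [-0.41237944  0.75355673  0.10890104]
2.9 [240.77902309 123.44793446]
2.9 [267.55398666 123.39149202]
2.7 [239.95865387 111.79970819]
2.7 [268.35369171 111.73820654]
```

View pics/w15.png

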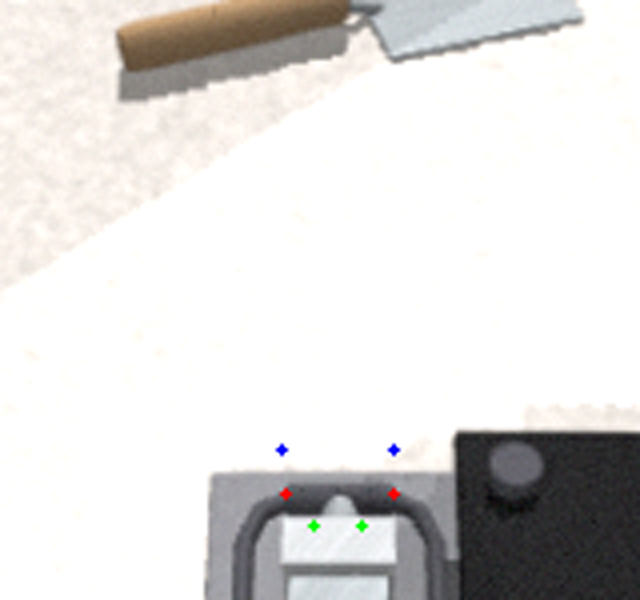

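The bar centre is at row ~497 of the crop. The locked prediction (2.90) is row 494, and 2.8 would be about row 472, so it is on its stop. The tool is clear, so I'm handing in.

```bash
python3 - <<'E'
from station import *
print(job_done())
E
```

```text
the job is handed in; nothing more can be done
None
```

The linchpin is through both cheeks and the strap end, the ring is snapped over its far end, and the job is handed in at about 18 s of the 54 s allowed.

- **Pin:** I gripped the head and slid the pin into the hole. I stopped when the shoulder met the cheek with a light contact force of about 4.5 N, then lowered the head onto the ledge and let go.
- **Ring:** I lifted the bar from below and behind with the closed fingertips, tilted 40°. It went over by itself.

**Last checks:**
- The wrist view shows the bar beyond the pin's end, about 1 pixel from the position predicted for the locked angle of 2.90 rad. It clearly rules out 2.8 rad or less.
- In the last scene view the head sits upright on the ledge against the cheek.
- The tool was clear of everything, and the wrist force reading was down to noise (under 1 N).
- The cup and scraper appeared where they started. I did not check the bottle at the end, but the arm never worked close to it.

No check failed or disagreed. `job_done()` gives no verdict, so I can't confirm the final scoring.

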